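# Turn the bike-parts carousel until the jar is at the front

## Robot

A 6-joint arm with a two-finger parallel gripper is mounted at the origin on the work surface. World frame = base frame: x ahead of the robot, y to its left, z up, the work surface at z = 0. Lengths are in mm, angles in rad, forces in N, time in s.
With the tool pointing down it reaches from about 400 to 925 mm from the base axis. Payload 12.5 kg.
Tool frame: the origin (TCP) lies midway between the tips of the shut fingers; the grasp point (between the pads) lies 19 mm behind it (env.grip_depth is the distance from the TCP to the grasp point, in mm); z points along the fingers, y is the line along which they close (so a half turn about z gives the same grasp; the last joint's range is limited). The gripper opens to 95 mm and grips with 3 to 60 N. Pads are 20 mm wide; open, the fingers measure 119 mm over their backs; the gripper's body (75 mm by 180 mm) begins 59 mm behind the grasp point.
Start: joints at [-1.351, 0.491, 1.559, -0, 1.092, -0.106], TCP at [200.065, -592.132, 214.661] pointing down, gripper open.
Joint ranges: [-3.1, 3.1], [-0.84, 2.19], [0.05, 2.79], [-1.13, 4.28], [0.06, 2.93], [-2.69, 2.69]. Speed limits (rad/s): [2.22, 2.22, 2.79, 3.14, 3.14, 3.14].

## Interface

Orientations are given as [roll, pitch, yaw] about the fixed x, y, z axes, in that order (R = Rz(yaw) Ry(pitch) Rx(roll)).
In Python, from cell import monitor, viewer, order, env gives the robot as it stands.
- The arm moves only by the tool move_arm, never from a script. Its argument "moves" is one flat list of numbers, 4 for each row, row after row: the shift along the tool's x, y, z normalised to -1 to 1, where 1 is 0.15 m, then the turn about the tool's z normalised to -1 to 1, where 1 is pi/2 rad. A call has 1 to 10 rows; each row shifts and turns the commanded pose from where the row before left it, along the tool's axes as they then stand; what a row does not reach is not made up. A row lasts 1/8 s, in which the tool goes at most 62.5 mm and 10.7 degrees, less where a joint would pass 70% of its speed; a pose out of reach is approached as far as the arm can. A call with a number of a shift or a turn outside -1 to 1 is refused whole. A call with a gripper value outside its range is refused whole. "claw" is the finger opening in mm, from 0 to 95.1, set as the call begins (left out, the last holds). The fingers move at their own pace and stop on an object; the grip force is fixed at half the most. Time passes only in rows, so rows that do not move let the fingers close. It gives the time, the measured TCP pose, the force, the opening and the grip force at its end, in the units of the state.
- monitor.state(): the state, without advancing time (a new reading comes with each control period).
- viewer.read_camera(name): name is "scene" or "top" or "wrist"; returns the picture (420x560x3 uint8, red, green, blue); there is no depth.
- viewer.camera_info(name): a dict with "K" (3x3 intrinsics, pixels), "camera_from_world" (4x4, takes a point from world to camera coordinates). Camera axes: x right, y down, z forward; pixel columns grow to the right and rows downward; lengths in mm; the calibration is good to about 2 mm. The wrist camera is an equidistant fisheye: a pixel r from the principal point sees the ray r / f radians off the axis. A picture is of the moment at which its call begins: read the wrist's pose just before it. camera_info takes no time and is no camera call; for the wrist camera it gives the pose at the moment of the call.
- order.job_done(): hands the job in; it is judged then, once.
The state is a dict: "t": time; "joints": joint angles; "qvel": joint speeds; "tau": joint torques, N m; "eef_pos": TCP position; "tcp_rot": TCP orientation; "ft_force": force on the tool from outside, world axes, zero at the start; "moment": the same for the moment, N m; "opening": opening from 0.0 (shut) to 1.0 (fully open); "grip_force": force on a finger pad.
Only numpy, scipy, OpenCV 4.12 (cv2) and the standard library are available. Lean on these libraries where they do the work, as an engineer would, in place of code of your own. Each camera call takes 0.05 s, during which the arm holds its last target. There are 200 camera calls.

## Task

Turn the round plywood carousel by pushing it at its rim (the dowel pegs there are for that) until the glass jar with the screw lid stands in line with the pointer that sticks out from under the carousel, and leave it at rest there. Turn it gently, do not touch, lift or knock over the jar or anything else standing on the carousel, leave the other things on the shelf where they are, and finish clear of everything.

Things in the scene. Friction and masses are not known exactly. Their poses are not given: they have to be found in the camera images.
- base: Fixed aluminium foot under the carousel, with a flat pointer bar 26 mm wide, 8 mm thick, that sticks out from under it and ends in a diamond-shaped tip 235 mm from the axis. Origin on the carousel's turning axis at shelf height, z up; the pointer lies along its -x axis (roughly towards the robot). The jar is to stand over this line, on the pointer's side of the axis.
- tray: The carousel: plywood disc 310 mm in diameter, 14 mm thick, turning either way without end about the vertical axis through its origin, which lies at its underside (top 28 mm above the shelf). Its axes turn with it. About 1 N along the rim turns it; it stops within a few degrees when let go. Four loose things stand on it about 68 mm from the axis, reaching out to about 115 mm.
- peg0 (a point): Centre of the top of one of the carousel's six alike upright dowel pegs, fixed on it: 14 mm in diameter, 45 mm tall (tops 73 mm above the shelf), on a circle of 145 mm radius about the axis, one every 60 degrees. This one stands on the carousel's x axis.
- jar_center (a point): Centre (half-way up) of the green glass jar with a steel screw lid, 60 mm in diameter and 75 mm tall, the tallest thing on the carousel, standing loose on it (top about 103 mm above the shelf).
- dish: Grey ceramic dish of brake pads, 68 mm in diameter, 28 mm tall, loose on the carousel. Origin at the centre of its underside.
- hexset: Stainless fold-up hex key set lying on the carousel, 78 x 26 x 22 mm, long axis x, loose. Origin at the centre of its underside.
- tin: Flat round metal tin, 60 mm in diameter, 30 mm tall, loose on the carousel. Origin at the centre of its underside.
- levers: Pair of blue plastic tire levers lying side by side on the shelf to the robot's left, about 125 x 36 x 7 mm, long axis x. Origin at the underside, midway between them. A bystander.
- spoke_wrench: Small aluminium spoke wrench lying on the shelf to the robot's right, 46 x 28 x 7 mm. Origin at the centre of its underside. A bystander.
- lube: White plastic lubricant bottle standing on the shelf to the robot's right, 44 mm in diameter, 115 mm tall. Origin at the centre of its underside. A bystander.
Things that resemble listed ones, but are neither listed nor needed, are in the scene too. What is shaped like the part that bears jar_center but turquoise is not meant. What is shaped like the tin but pink is not meant.

How it is judged:
By the outcome, as a careful person would: the job done as asked, in the order asked, and still so for the second after the job is handed in, with the robot touching nothing.
It also fails if it takes over 58 s, if anything falls off the work surface, if the arm or the gripper's body presses on something with over 40 N, if the wrist force passes 120 N, or if a joint passes its speed limit or range.

## Working session

There is one attempt and no reset: what is moved stays moved. The work goes in short steps, Python scripts to look and compute and a tool call to move; the robot and the scene stay as the last step left them, time stands still between calls to the robot, and variables do not carry over. Pictures are saved under pics/ and viewed, at most 10 in all, crops included, and the job is handed in when it is done.

Besides the shell and the picture viewer there is one more tool, called by a JSON object that holds its "api" and its "payload", one argument or row to a line. move_arm: Moves the arm, as the interface text tells. Scaled input: -1 to 1 covers 0.15 m each way for a shift and pi/2 rad each way for a turn. Its arguments: {"type":"object","properties":{"moves":{"type":"array"},"claw":{"type":"number"}},"required":["moves"]}

```bash
mkdir -p pics
python3 - <<'E'
from cell import monitor, viewer
import cv2, numpy as np
a=viewer.read_camera("top");b=viewer.read_camera("scene")
cv2.imwrite("pics/top.png",a[...,::-1]);cv2.imwrite("pics/scene.png",b[...,::-1])
for n in("top","scene"):
    i=viewer.camera_info(n);print(np.round(i["K"],1).tolist(),np.round(i["camera_from_world"],3).tolist())
print(monitor.state())
E
```

```text
[[479.9, 0.0, 284.7], [0.0, 479.9, 201.5], [0.0, 0.0, 1.0]] [[-0.028, -1.0, -0.006, 21.499], [-0.98, 0.029, -0.197, 602.184], [0.197, 0.001, -0.98, 1256.969], [0.0, 0.0, 0.0, 1.0]]
[[456.1, 0.0, 276.9], [0.0, 456.1, 207.8], [0.0, 0.0, 1.0]] [[0.737, 0.675, -0.006, -432.097], [0.484, -0.535, -0.693, -205.125], [-0.471, 0.508, -0.721, 1594.753], [0.0, 0.0, 0.0, 1.0]]
{'t': 0.1, 'joints': array([-1.35063056e+00,  4.91474646e-01,  1.55939586e+00,  4.77025285e-07,
        1.09171298e+00, -1.05601014e-01]), 'qvel': array([ 0.00042628, -0.00010207, -0.00118412, -0.00018315,  0.00111696,
       -0.00040602]), 'tau': array([ 2.29778918e-03, -6.13622403e+01, -2.58606023e+01,  6.94086682e-02,
        4.70200460e-02, -5.64760296e-05]), 'eef_pos': array([ 199.99428664, -591.903182  ,  214.1329621 ]), 'tcp_rot': array([-3.14060739e+00, -1.04858961e-04,  3.25766512e-01]), 'ft_force': array([0.93426101, 0.28885818, 0.33946337]), 'moment': array([-0.04173575,  0.04125169,  0.00053474]), 'grip_force': 0.0, 'opening': 1.0006592944421355}
```

View pics/top.png

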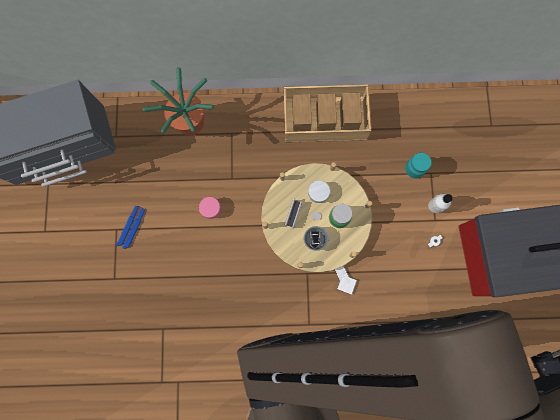

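View pics/scene.png

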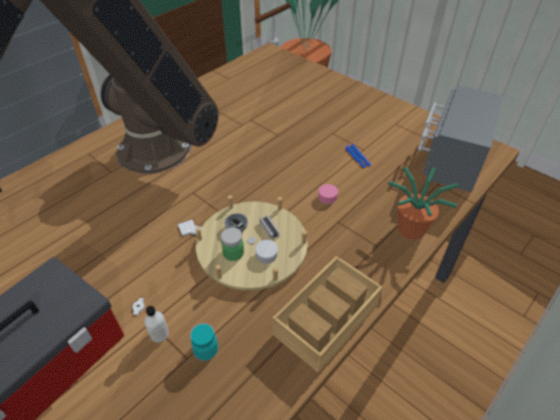

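The top view shows the carousel centred at about (317,217), with the pointer tip at (346,285). There are two jar candidates: the green one on the tray with a steel lid at (341,216), and the turquoise one off the tray at (419,165). The green one fits, and I'll confirm that in an enlarged crop.

```bash
cat > h.py <<'E'
import numpy as np, cv2
from cell import monitor, viewer
def ray(n,uv,z):
    i=viewer.camera_info(n);K=np.array(i["K"]);T=np.array(i["camera_from_world"])
    R=T[:3,:3];c=-R.T@T[:3,3];d=R.T@np.linalg.inv(K)@np.array([uv[0],uv[1],1.])
    return (c+d*(z-c[2])/d[2])[:2]
def proj(n,p):
    i=viewer.camera_info(n);K=np.array(i["K"]);T=np.array(i["camera_from_world"])
    q=K@(T[:3,:3]@np.array(p,float)+T[:3,3]);return q[:2]/q[2]
E
python3 - <<'E'
from h import *
a=cv2.imread("pics/top.png")
c=a[150:300,250:400];cv2.imwrite("pics/crop.png",cv2.resize(c,(600,600),interpolation=cv2.INTER_CUBIC))
hsv=cv2.cvtColor(a,cv2.COLOR_BGR2HSV)
for p in[(300,180),(335,250),(250,220),(341,216),(332,165),(345,283),(343,226)]:print(p,hsv[p[1],p[0]])
m=cv2.inRange(hsv,(15,40,150),(30,140,255));m[:155]=0;m[280:]=0;m[:,:250]=0;m[:,385:]=0
cs,_=cv2.findContours(m,cv2.RETR_EXTERNAL,cv2.CHAIN_APPROX_NONE)
k=max(cs,key=cv2.contourArea);h=cv2.convexHull(k)[:,0]
print(cv2.fitEllipse(cv2.convexHull(k)),cv2.boundingRect(k))
for n,uv,z in[("c",(317,217),28),("tip",(346,283),14),("jar",(341,213),103)]:print(n,ray("top",uv,z))
E
```

```text
(300, 180) [ 21  78 199]
(335, 250) [ 20  79 190]
(250, 220) [ 14 115 157]
(341, 216) [113   6 185]
(332, 165) [ 16 103 204]
(345, 283) [120   4 233]
(343, 226) [ 64 106  72]
((316.1986999511719, 216.5309295654297), (110.0811996459961, 111.00804138183594), 104.0532455444336) (261, 162, 111, 110)
c [562.17907695 -84.66714944]
tip [ 378.68219177 -157.61104248]
jar [ 558.60434369 -143.38065818]
```

View pics/crop.png

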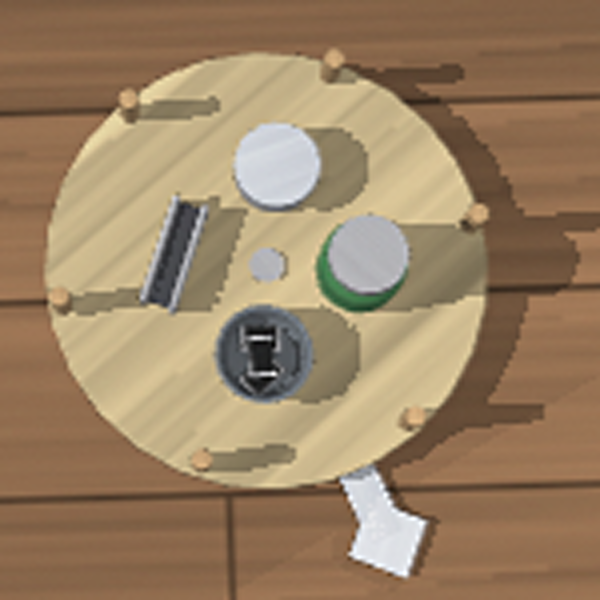

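The crop confirms it: the green body with the grey lid is the jar, lid centre at (342,213). The tin is at (319,191), the dish at (316,238) and the hexset at (294,213). Six pegs are visible, and the pointer ends at about (352,294). Next I compute the angles.

Run:
```python
from h import *
u=lambda p:((p[0]+.5)/4-.5+250,(p[1]+.5)/4-.5+150)
P=np.array([ray("top",u(p),73) for p in[(334,55),(128,97),(60,295),(203,457),(413,412),(478,211)]])
A=np.c_[2*P,np.ones(6)];s=np.linalg.lstsq(A,(P**2).sum(1),rcond=None)[0];c=s[:2];print("c pegs",c,"r",np.sqrt(s[2]+c@c),"c disc",ray("top",(316.2,216.5),28))
an=lambda q:np.degrees(np.arctan2(*(np.array(q)-c)[::-1]))
for p in P:print(p.round(),round(an(p),1))
for n,p,z in[("tip",(408,577),12),("dc",(390,537),12),("jar",(369,253),103),("tin",(277,165),58),("dish",(265,352),56)]:
    q=ray("top",u(p),z);print(n,q.round(1),"r",np.linalg.norm(q-c).round(1),"ang",an(q).round(1))
for n,uv,z in [("lev",(132,227),7),("lube",(447,199),115),("pink",(209,207),30)]:print(n,ray("top",uv,z))
```

```text
c pegs [567.17506145 -81.94774904] r 144.49117026260976 c disc [563.6580009  -82.49250821]
[ 703. -132.] -20.3
[678.  11.] 40.0
[541.  60.] 100.3
[430. -33.] 160.1
[ 456. -173.] -140.7
[ 591. -225.] -80.6
tip [ 349.  -171.7] r 235.9 ang -157.6
dc [ 376.3 -160.8] r 206.5 ang -157.6
jar [ 558.9 -145.7] r 64.3 ang -97.4
tin [630.1 -90.8] r 63.5 ang -8.1
dish [501.  -77.4] r 66.3 ang 176.1
lev [552.12397981 438.67489766]
lube [ 585.73076479 -421.70505971]
pink [598.99952134 216.90951795]
```

Plan: turn the tray by about −60° (clockwise). I'll straddle the peg at (591,−225) with partly open fingers, with tool y tangential, and follow the arc. The first move is a turn of the tool to yaw 99.4°.

{"api": "move_arm", "payload": {
  "moves": [0, 0, 0, -0.09, 0, 0, 0, -0.09, 0, 0, 0, -0.09, 0, 0, 0, -0.09, 0, 0, 0, -0.09, 0, 0, 0, -0.09, 0, 0, 0, -0.09, 0, 0, 0, -0.09, 0, 0, 0, -0.09, 0, 0, 0, -0.09],
  "claw": 36
}}

```text
t: 1.35
eef_pos: [200.0, -592.0, 214.3]
tcp_rot: [-3.142, -0.001, 1.744]
ft_force: [0.1, 0.1, 0.2]
opening: 0.378
grip_force: 0.0
```

{"api": "move_arm", "payload": {
  "moves": [0.16, 0.25, 0, 0, 0.16, 0.25, 0, 0, 0.16, 0.25, 0, 0, 0.16, 0.25, 0, 0, 0.16, 0.25, 0, 0, 0.16, 0.25, 0, 0, 0.16, 0.25, 0, 0, 0.16, 0.25, 0, 0, 0.16, 0.25, 0, 0, 0.16, 0.25, 0, 0]
}}

```text
t: 2.6
eef_pos: [530.3, -291.4, 214.4]
tcp_rot: [-3.141, -0.0, 1.74]
ft_force: [0.3, -0.1, 0.2]
opening: 0.378
grip_force: 0.0
```

{"api": "move_arm", "payload": {
  "moves": [0.12, 0.15, 0, 0, 0.12, 0.15, 0, 0, 0.12, 0.15, 0, 0, 0, 0.05, 0, 0, 0, 0, 0, 0]
}}

```text
t: 3.22
eef_pos: [594.3, -227.0, 214.3]
tcp_rot: [-3.141, -0.0, 1.74]
ft_force: [-0.9, -0.4, -0.3]
opening: 0.381
grip_force: 0.0
```

Run:
```python
from h import *
s=monitor.state();print(s["t"],s["eef_pos"],s["tcp_rot"])
i=viewer.camera_info("wrist");print({k:np.round(v,3).tolist() if not isinstance(v,str) else v for k,v in i.items()})
a=viewer.read_camera("wrist");cv2.imwrite("pics/w1.png",a[...,::-1])
```

```text
3.225 [ 594.28750471 -227.0396772   214.2801423 ] [-3.14111675e+00 -3.02488186e-05  1.73990045e+00]
{'K': [[325.192, 0.0, 275.981], [0.0, 325.192, 205.687], [0.0, 0.0, 1.0]], 'camera_from_world': [[0.986, 0.169, -0.001, -548.304], [0.162, -0.943, 0.291, -343.079], [0.048, -0.287, -0.957, 298.811], [0.0, 0.0, 0.0, 1.0]]}
```

View pics/w1.png

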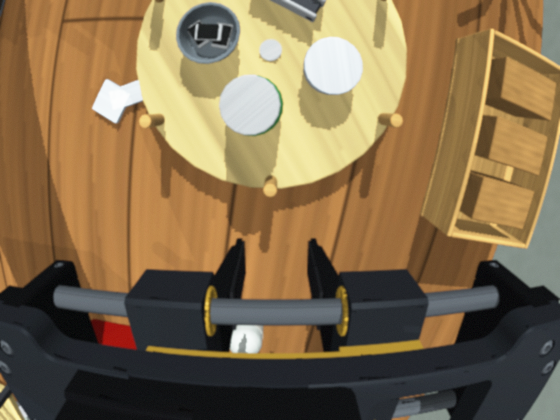

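The wrist view shows the target peg top at about (269,183), the jar lid at (251,104), the hub at (270,50), neighbouring pegs at (145,121) and (397,120), and the open fingers below. I'll cross-check these by ray.

```bash
cat >> h.py <<'E'
def fray(i,uv,z):
    K=np.array(i["K"]);T=np.array(i["camera_from_world"]);R=T[:3,:3];c=-R.T@T[:3,3]
    d=np.array([uv[0]-K[0,2],uv[1]-K[1,2]]);r=np.linalg.norm(d);t=r/K[0,0]
    v=R.T@np.r_[d/r*np.sin(t),np.cos(t)]
    return (c+v*(z-c[2])/v[2])[:2]
E
python3 - <<'E'
from h import *
i=viewer.camera_info("wrist");c=np.array([566,-82])
for n,p,z in[("peg",(269,183),73),("pegL",(145,121),73),("pegR",(397,120),73),("jar",(250,103),103),("hub",(270,49),30),("ptr",(112,101),12)]:
    q=fray(i,p,z);print(n,q.round(1),np.degrees(np.arctan2(*(q-c)[::-1])).round(1),np.linalg.norm(q-c).round(1))
E
```

```text
peg [ 586.2 -217.3] -81.5 136.8
pegL [ 452.5 -173.8] -141.0 146.0
pegR [ 700.4 -131.2] -20.1 143.1
jar [ 558.  -143.4] -97.4 61.9
hub [563.3 -80.5] 151.1 3.1
ptr [ 378.4 -158.7] -157.7 202.6
```

{"api": "move_arm", "payload": {
  "moves": [0.02, -0.04, 0.15, 0, 0, 0, 0.15, 0, 0, 0, 0.15, 0, 0, 0, 0.15, 0, 0, 0, 0.15, 0, 0, 0, 0.06, 0, 0, 0, 0, 0]
}}

```text
t: 4.15
eef_pos: [587.5, -225.3, 93.0]
tcp_rot: [-3.141, -0.0, 1.739]
ft_force: [-0.6, -0.9, 1.2]
opening: 0.38
grip_force: 0.0
```

Run:
```python
from h import *
s=monitor.state();print(s["t"],s["eef_pos"],s["ft_force"])
a=viewer.read_camera("wrist");cv2.imwrite("pics/w2.png",a[...,::-1])
```

```text
4.15 [ 587.53585789 -225.30831433   93.03501179] [-0.55558853 -0.87548452  1.18209045]
```

View pics/w2.png

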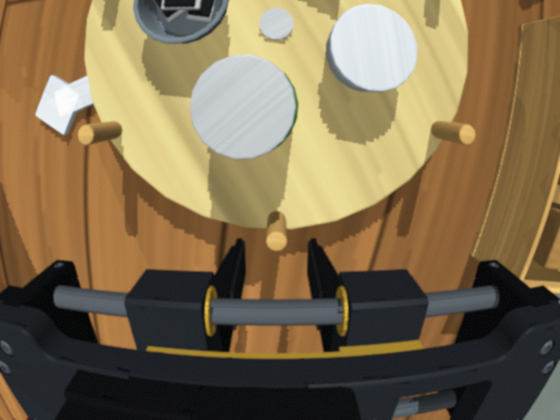

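Peg top at (276,239), centred between the fingertips (240 and 312). Lowering to z≈50.

{"api": "move_arm", "payload": {
  "moves": [0.01, 0, 0.1, 0, 0, 0, 0.1, 0, 0, 0, 0.09, 0, 0, 0, 0, 0]
}}

```text
t: 4.7
eef_pos: [587.1, -223.0, 48.1]
tcp_rot: [-3.14, -0.001, 1.74]
ft_force: [0.0, -0.4, 1.6]
opening: 0.379
grip_force: 0.0
```

Run:
```python
from h import *
s=monitor.state();p=s["eef_pos"];print(s["t"],p,s["ft_force"],s["tcp_rot"])
c=np.array([565.5,-82]);d=p[:2]-c;print(np.linalg.norm(d),np.degrees(np.arctan2(d[1],d[0])))
```

```text
4.7 [ 587.06842143 -223.01703276   48.14495792] [ 0.0197922  -0.40347804  1.57565931] [-3.13967438e+00 -1.32035110e-03  1.73956772e+00]
142.65693229534833 -81.30405622230823
```

{"api": "move_arm", "payload": {
  "moves": [0, 0, 0, 0, 0, 0, 0, 0, 0, -0.017, 0, 0.011, 0, -0.017, 0, 0.011, 0.001, -0.033, 0, 0.022, 0.001, -0.033, 0, 0.022, 0, -0.033, 0, 0.022, 0.001, -0.033, 0, 0.022, 0.001, -0.033, 0, 0.022, 0, -0.033, 0, 0.022],
  "claw": 20
}}

```text
t: 5.95
eef_pos: [552.6, -224.9, 49.6]
tcp_rot: [-3.142, 0.0, 1.495]
ft_force: [1.7, -0.3, 0.4]
opening: 0.212
grip_force: 0.4
```

Run:
```python
from h import *
s=monitor.state();p=s["eef_pos"];print(s["t"],p,s["ft_force"],np.degrees(s["tcp_rot"]))
c=np.array([565.5,-82]);d=p[:2]-c;print(np.linalg.norm(d),np.degrees(np.arctan2(d[1],d[0])))
```

```text
5.95 [ 552.60576615 -224.94025363   49.63274511] [ 1.69069744 -0.32450545  0.35868346] [-1.79999291e+02  4.41310384e-03  8.56745305e+01]
143.52065138452383 -95.15453817357842
```

{"api": "move_arm", "payload": {
  "moves": [0.001, -0.033, 0, 0.022, 0.001, -0.033, 0, 0.022, 0.001, -0.033, 0, 0.022, 0.001, -0.033, 0, 0.022, 0.001, -0.033, 0, 0.022, 0.001, -0.033, 0, 0.022, 0.001, -0.033, 0, 0.022, 0.001, -0.033, 0, 0.022, 0.001, -0.033, 0, 0.022, 0.001, -0.033, 0, 0.022]
}}

```text
t: 7.2
eef_pos: [505.0, -212.2, 49.6]
tcp_rot: [-3.142, 0.0, 1.15]
ft_force: [1.0, -1.4, -0.7]
opening: 0.209
grip_force: 0.5
```

{"api": "move_arm", "payload": {
  "moves": [0.001, -0.033, 0, 0.022, 0.001, -0.033, 0, 0.022, 0, -0.033, 0, 0.022, 0.001, -0.033, 0, 0.022, 0.001, -0.033, 0, 0.022, 0, -0.033, 0, 0.022, 0.001, -0.033, 0, 0.022, 0.001, -0.017, 0, 0.011, 0, -0.017, 0, 0.011, 0, 0, 0, 0]
}}

```text
t: 8.45
eef_pos: [471.7, -191.0, 49.6]
tcp_rot: [-3.141, 0.0, 0.875]
ft_force: [0.0, 0.2, -0.8]
opening: 0.206
grip_force: 0.0
```

Run:
```python
from h import *
s=monitor.state();p=s["eef_pos"];print(s["t"],p,s["ft_force"],np.degrees(s["tcp_rot"]))
c=np.array([565.5,-82]);d=p[:2]-c;print(np.linalg.norm(d),np.degrees(np.arctan2(d[1],d[0])))
a=viewer.read_camera("top");cv2.imwrite("pics/t2.png",cv2.resize(a[150:300,250:400,::-1],(600,600),interpolation=cv2.INTER_CUBIC))
i=viewer.camera_info("wrist");a=viewer.read_camera("wrist");cv2.imwrite("pics/w3.png",a[...,::-1])
np.savez("w3.npz",**{k:i[k] for k in("K","camera_from_world")})
```

```text
8.45 [ 471.66014144 -190.98439705   49.62117769] [ 0.01469624  0.24769488 -0.77679562] [-1.79983711e+02  4.70640474e-03  5.01584866e+01]
143.8176548825825 -130.72974693177702
```

View pics/w3.png

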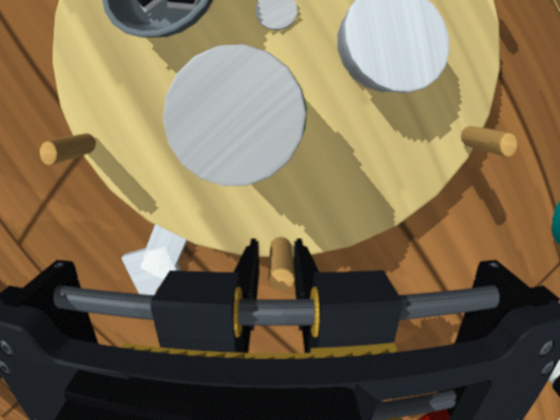

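Wrist view: jar lid at (234,114), hub at (278,12), peg straddled at (280,258), pointer tip at about (145,262). The jar hasn't reached the pointer yet.

Run:
```python
from h import *
i=np.load("w3.npz");c=np.array([565.5,-82])
for n,p,z in[("peg",(281,245),73),("pegL",(51,154),73),("pegR",(506,145),73),("jar",(234,114),103),("hub",(278,10),30),("ptrL",(153,225),12),("ptrR",(187,240),12),("tipL",(122,262),12)]:
    q=fray(i,p,z);print(n,q.round(1),np.degrees(np.arctan2(*(q-c)[::-1])).round(1),np.linalg.norm(q-c).round(1))
```

```text
peg [ 485.8 -178.9] -129.4 125.5
pegL [421.9 -61.1] 171.7 145.2
pegR [ 615.  -215.2] -69.6 142.1
jar [ 513.2 -118.7] -145.0 63.9
hub [565.  -81.7] 145.8 0.5
ptrL [ 407.7 -130.6] -162.9 165.1
ptrR [ 419.7 -155. ] -153.4 163.0
tipL [ 363.4 -134.5] -165.4 208.8
```

View pics/t2.png

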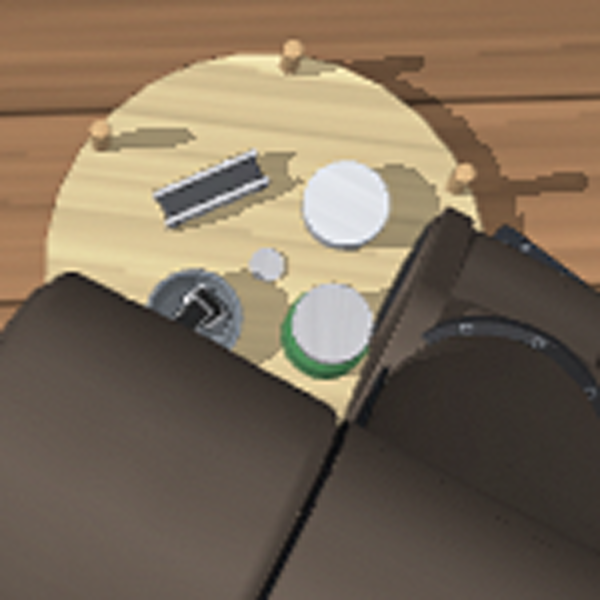

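{"api": "move_arm", "payload": {
  "moves": [0, -0.017, 0, 0.011, 0.001, -0.033, 0, 0.022, 0.001, -0.033, 0, 0.022, 0.001, -0.033, 0, 0.022, 0.001, -0.033, 0, 0.022, 0, -0.017, 0, 0.011, 0, -0.017, 0, 0.011, 0, -0.01, 0, 0.006, 0, 0, 0, 0, 0, 0, 0, 0]
}}

```text
t: 9.8
eef_pos: [451.7, -170.3, 49.6]
tcp_rot: [-3.142, 0.0, 0.676]
ft_force: [-0.3, -0.4, -0.0]
opening: 0.208
grip_force: 0.0
```

Run:
```python
from h import *
s=monitor.state();p=s["eef_pos"];print(s["t"],p,s["ft_force"],np.degrees(s["tcp_rot"]))
i=viewer.camera_info("wrist");a=viewer.read_camera("wrist");cv2.imwrite("pics/w4.png",a[...,::-1])
np.savez("w4.npz",**{k:i[k] for k in("K","camera_from_world")})
```

```text
9.8 [ 451.70778743 -170.3450106    49.61537986] [-0.27830177 -0.38723267 -0.0400836 ] [-1.79997055e+02  4.37427666e-03  3.87445332e+01]
```

View pics/w4.png

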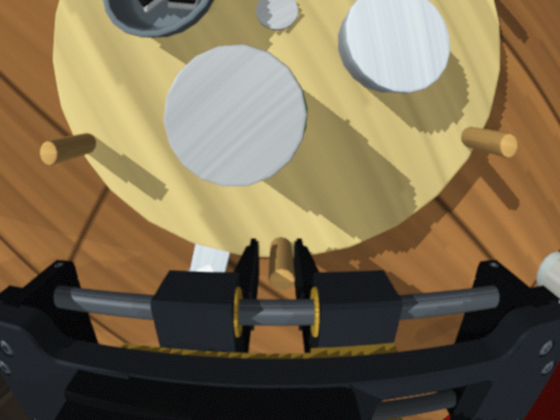

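Jar lid at (235,114); pointer edges just past the rim at about (193,246) and (229,251). The jar is nearly in line.

Run:
```python
from h import *
i=np.load("w4.npz");c=np.array([565.5,-82])
for n,p,z in[("pegL",(51,154),73),("pegR",(506,145),73),("jar",(235,114.5),103),("hub",(278,10),30),("ptrL",(193,247),12),("ptrR",(228.5,253),12)]:
    q=fray(i,p,z);print(n,q.round(1),np.degrees(np.arctan2(*(q-c)[::-1])).round(1),np.linalg.norm(q-c).round(1))
```

```text
pegL [428.5 -32.9] 160.3 145.5
pegR [ 587.3 -222.2] -81.2 141.9
jar [ 506.7 -107.8] -156.3 64.2
hub [564.8 -81.4] 143.3 0.9
ptrL [ 406.1 -131. ] -162.9 166.8
ptrR [ 418.9 -153.7] -153.9 163.2
```

{"api": "move_arm", "payload": {
  "moves": [0, -0.013, 0, 0.008, 0, -0.013, 0, 0.008, 0, 0, 0, 0, 0, 0, 0, 0]
}}

```text
t: 10.35
eef_pos: [449.2, -167.2, 49.6]
tcp_rot: [-3.141, 0.0, 0.651]
ft_force: [-1.1, 0.7, 0.1]
opening: 0.21
grip_force: 0.0
```

{"api": "move_arm", "payload": {
  "moves": [0, 0, 0, 0, 0, 0, 0, 0, 0, 0, -0.1, 0, 0, 0, -0.15, 0, 0, 0, -0.2, 0, 0, 0, -0.25, 0, 0, 0, -0.25, 0, 0, 0, -0.25, 0, 0, 0, -0.1, 0, 0, 0, 0, 0],
  "claw": 36
}}

```text
t: 11.6
eef_pos: [449.5, -167.4, 245.4]
tcp_rot: [3.14, -0.001, 0.651]
ft_force: [0.0, 1.1, -1.2]
opening: 0.379
grip_force: 0.0
```

Run:
```python
from h import *
s=monitor.state();p=s["eef_pos"];print(s["t"],p,s["ft_force"],np.degrees(s["tcp_rot"]))
i=viewer.camera_info("wrist");a=viewer.read_camera("wrist");cv2.imwrite("pics/w5.png",a[...,::-1])
np.savez("w5.npz",**{k:i[k] for k in("K","camera_from_world")})
```

```text
11.6 [ 449.48879542 -167.39327963  245.4078937 ] [ 0.02217228  1.06424004 -1.22458004] [ 1.79887914e+02 -4.69501335e-02  3.72992301e+01]
```

View pics/w5.png

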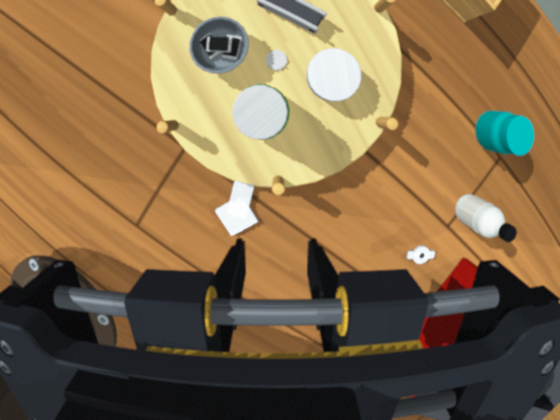

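Wrist view from above: hub at (277,60), jar lid at (261,112), pegs at (163,127), (278,184) and (391,124), pointer tip at about (237,233).

Run:
```python
from h import *
i=np.load("w5.npz")
c=fray(i,(277,60),30);print(c)
a=cv2.imread("pics/w5.png");hsv=cv2.cvtColor(a,cv2.COLOR_BGR2HSV)
m=cv2.inRange(hsv,(0,0,140),(180,30,255));n,l,st,ce=cv2.connectedComponentsWithStats(m)
for k in range(1,n):
    if 200<st[k,4]<9000:print(st[k],ce[k].round(1))
P=[fray(i,p,73) for p in[(163,126),(278,183),(392,123)]]
print(np.array(P).round(1),[np.degrees(np.arctan2(*(q-c)[::-1])).round(1) for q in P])
for n,p,z in[("jar",(260.8,112),103),("tip",(237,236),12),("dc",(238,212),12)]:
    q=fray(i,p,z);print(n,q.round(1),[np.degrees(np.arctan2(*(q-k)[::-1])).round(1) for k in(c,np.array([565.5,-82]))],np.linalg.norm(q-c).round(1))
```

```text
[564.35376954 -82.06773489]
[257   0  61  30 286] [288.6  13.7]
[536   0  24  32 308] [550.6  10.5]
[ 307   48   54   53 2263] [333.5  74.4]
[266  50  21  20 319] [276.3  59.7]
[ 232   85   55   54 2329] [259.4 111.6]
[ 215  181   43   55 1349] [237.7 208.9]
[ 456  195   49   42 1361] [479.6 215.2]
[407 246  28  18 321] [420.5 254.2]
[[ 430.8  -27.7]
 [ 455.  -166.6]
 [ 584.9 -224. ]] [np.float64(157.8), np.float64(-142.3), np.float64(-81.8)]
jar [ 505.8 -107. ] [np.float64(-157.0), np.float64(-157.3)] 63.6
tip [ 352.8 -175.9] [np.float64(-156.1), np.float64(-156.2)] 231.5
dc [ 381.4 -157.4] [np.float64(-157.6), np.float64(-157.7)] 197.8
```

{"api": "move_arm", "payload": {
  "moves": [-0.2, 0.11, 0, 0, -0.2, 0.11, 0, 0, -0.2, 0.11, 0, 0, -0.2, 0.11, 0, 0, -0.2, 0.11, 0, 0, -0.2, 0.11, 0, 0, -0.2, 0.11, 0, 0, -0.2, 0.11, 0, 0, -0.2, 0.11, 0, 0, 0, 0, 0, 0]
}}

```text
t: 12.9
eef_pos: [323.4, -450.2, 242.9]
tcp_rot: [-3.139, -0.0, 0.649]
ft_force: [0.8, 0.5, 0.0]
opening: 0.381
grip_force: 0.0
```

Run:
```python
from h import *
s=monitor.state();print(s["t"],s["eef_pos"])
a=viewer.read_camera("top");cv2.imwrite("pics/t3.png",a[...,::-1]);cv2.imwrite("pics/t3c.png",cv2.resize(a[150:300,250:400,::-1],(600,600),interpolation=cv2.INTER_CUBIC))
```

```text
12.9 [ 323.42297368 -450.23571495  242.94343288]
```

View pics/t3c.png

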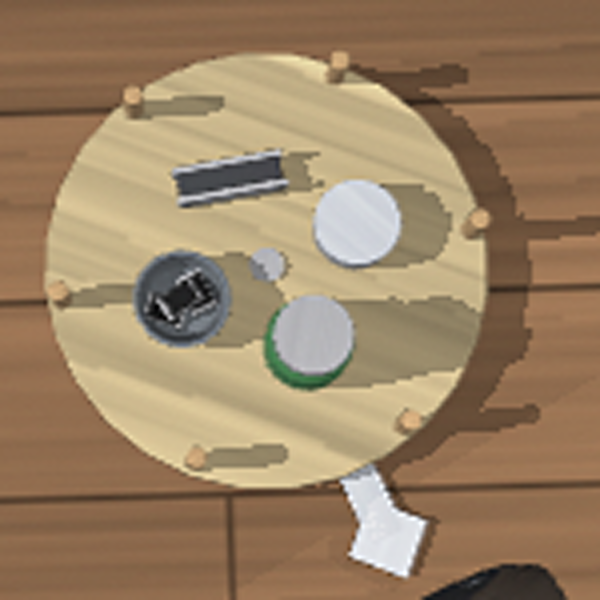

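Clear top view: jar lid centre at crop (313,335), hub at (268,264), pointer tip at (408,577). Everything is standing.

Run:
```python
from h import *
u=lambda p:((p[0]+.5)/4-.5+250,(p[1]+.5)/4-.5+150)
P=np.array([ray("top",u(p),73) for p in[(339,59),(133,95),(60,291),(196,456),(409,417),(479,217)]])
print("mean pegs",P.mean(0),[np.degrees(np.arctan2(*(p-P.mean(0))[::-1])).round(1) for p in P])
q=ray("top",u((313,335)),103);t=ray("top",u((408,577)),12);h=ray("top",u((268,264)),30);print(q,t,h)
for c in(P.mean(0),h,np.array([565.5,-82])):print([np.degrees(np.arctan2(*(p-c)[::-1])).round(1) for p in(q,t)])
```

```text
mean pegs [565.65919298 -81.9552178 ] [np.float64(-21.7), np.float64(38.2), np.float64(98.6), np.float64(158.1), np.float64(-142.0), np.float64(-81.7)]
[ 505.54456765 -106.32575432] [ 348.9710202  -171.67680018] [565.76277346 -83.64861729]
[np.float64(-157.9), np.float64(-157.5)]
[np.float64(-159.4), np.float64(-157.9)]
[np.float64(-157.9), np.float64(-157.5)]
```

```bash
python3 -c "
from cell import order;print(order.job_done())"
```

```text
the job is handed in; nothing more can be done
None
```

The carousel is turned about 61° clockwise, so the green jar stands over the pointer line, within about 0.5° by the final top view; everything on it is still standing, the arm is clear, and the job is handed in.

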